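# Unclip a parked parts bin and slide it round two bolted angle irons into its corner stop

### The arm

A 6-joint arm with a two-finger parallel gripper is mounted at the origin on a cart in front of the work surface, level with it; the furniture and walls round the work are solid. World frame = base frame: x ahead of the robot, y to its left, z up, the work surface at z = 0. Lengths are in m, angles in rad, forces in N, time in s.
With the tool pointing down it reaches from about 0.35 to 0.875 m from the base axis. Payload 4.2 kg.
Tool frame: the origin (TCP) lies on the centre line of the jaws, within the pads' length; the fingertips stand 25 mm ahead of it and the grasp point (between the pads) lies 6 mm ahead of it (bot.finger_overhang is the distance from the TCP to the fingertips, in m); z points along the fingers, y is the direction in which the jaws open and shut (so a half turn about z gives the same grasp; the last joint's range is limited). The gripper opens to 87 mm and grips with 3 to 60 N. Pads are 19 mm wide; open, the fingers measure 117 mm over their backs; the gripper's body (75 mm by 190 mm) begins 51 mm behind the grasp point.
Start: joints at [-1.065, 0.385, 0.008, 0, -1.194, -0.259], TCP at [0.153, -0.606, 0.248] pointing down, gripper open.
Joint ranges: [-3.14, 3.14], [-1.21, 2.06], [-1.07, 1.41], [-3.16, 2.05], [-2.99, -0.16], [-3.1, 3.1]. Speed limits (rad/s): [2.79, 2.79, 3.14, 3.14, 3.14, 3.14].

### API

Orientations are given as a rotation vector (axis times angle).
In Python, from rig import bot gives the robot as it stands. Calls block until the motion is done:
- bot.move_pose(position, orientation): joint-space move of the TCP to a pose.
- bot.move_linear(position, rotation=None, rate=0.15, threshold=None): straight line of the TCP; rotation=None keeps the orientation; rate is the mean speed in m/s. With threshold (N) it stops when the force on the tool has changed by that much, and returns True; else False.
- bot.move_j(angles): joint-space move.
- bot.command_gripper(opening): finger opening in m; the grip force is fixed at half the most; returns when the fingers have stopped.
- bot.sleep(seconds).
- bot.solve_ik(position, orientation): joint angles nearest the present ones, or None.
- bot.read_camera(name): name is "scene" or "top"; returns the picture (384x512x3 uint8, red, green, blue); there is no depth.
- bot.camera_info(name): a dict with "camera_matrix" (3x3 intrinsics, pixels), "k1" (the pictures are not rectified: a ray, as slopes to the right and down, at radius r is drawn at 1 + k1 r^2 times it, then the intrinsics apply), "cam_to_world" (4x4, takes a point from camera to world coordinates). Camera axes: x right, y down, z forward; pixel columns grow to the right and rows downward; lengths in m; the calibration is good to about 2 mm. A picture is of the moment at which its call begins. camera_info takes no time and is no camera call.
A pose or a line that the arm cannot do raises bot.IKError and nothing moves.
- bot.finish_job(): hands the job in, once; it reports no verdict.
Readings, each from a call of its own:
- bot.current_time_s(): time.
- bot.current_joints(): joint angles.
- bot.current_joint_vel(): joint speeds.
- bot.current_joint_efforts(): joint torques, N m.
- bot.current_position(): TCP position.
- bot.current_tcp_rot(): TCP orientation.
- bot.current_ft_force(): force on the tool from outside, world axes, zero at the start.
- bot.current_moment(): the same for the moment, N m.
- bot.current_grip_width(): finger opening in m.
Only numpy, scipy, OpenCV 4.12 (cv2) and the standard library are available. Lean on these libraries where they do the work, as an engineer would, in place of code of your own. Each camera call takes 0.05 s, during which the arm holds its last target. There are 200 camera calls.

### The job

The open parts bin is parked on its bracket: pull the looped spring clip sideways out of the cross-drilled pin and lay the clip in the round parts tray. Then, without lifting or tipping the bin, slide it along the bench, steering it around the two bolted-down angle irons, until it is fully home in the corner stop, touching both walls. Nothing may touch the angle irons at any time, and the spanner, the roll of tape and the long bolt must stay where they are.

Things in the scene. Friction and masses are not known exactly. Their poses are not given: they have to be found in the camera images.
- bin_center (a point): Centre, 12 mm above the bench, of the loose open sheet-metal parts bin: 84 mm along its x, 110 mm along its y, walls 24 mm high and 3 mm thick, floor 3 mm (inside 78 x 104 mm), empty, about 0.45 kg. Its rear (-y) end has a tab with an eye, hung on the pin. It comes off by moving 23 mm or more along its own +y.
- bin_eye (a point): Centre of the 17 mm eye in the bin's tab, 44 mm above the bench. The tab, 44 mm wide and 3 mm thick, stands up from the middle of the bin's rear (-y) end wall to 58 mm above the bench.
- pin_hole (a point): Middle of the cross hole (6 x 6 mm, along the point's x) in the bracket's fixed pin, 44 mm above the bench. The pin is 14 mm thick, points along the point's +y and ends 8 mm beyond this point. The bracket's upright, 50 mm wide and 58 mm high, is 12 mm behind it (-y). The bin starts centred 46 mm ahead (+y), same yaw, its tab between upright and clip.
- clip_coil (a point): Centre of the coil of the loose rigid spring clip (30 g): 4.4 mm steel wire, coil 28 mm in diameter and 13 mm wide along the clip's y, standing upright, to be pinched from above across the 13 mm. It starts pointing along the bracket's +x, its coil toward the robot and sagging a few degrees; drawing it 30 mm along its own -x frees it.
- clip_mid (a point): Middle of the clip's length, 30 mm from the coil's centre along the clip's +x. Two legs run from the coil along +x to 76 mm from its centre: the straight one, 8 mm above the coil's centre, goes through the pin's hole (60 mm from the coil's centre), the waved one under the pin.
- parts_tray: Round steel parts tray held to the bench by its magnet (does not move): 124 mm outside diameter at the rim, 22 mm high, floor about 100 mm in diameter and 8 mm above the bench; origin at the centre of its underside.
- far_angle: Short angle iron bolted to the bench, the one nearer the bin's bracket: 99 mm along its x, 42 mm along its y, 42 mm high; upright flange on its +y edge, two bolt heads on the flat flange; origin at the centre of its underside. Must not be touched.
- near_angle: The other bolted angle iron, same shape and size, nearer the corner stop and nearer the robot; origin at the centre of its underside. Must not be touched.
- home (a point): Where bin_center is when the bin is home in the fixed corner stop. The stop's two walls are 22 mm high, 6 mm thick: the end wall's face lies 55 mm from here along +y (100 mm long), the side wall's face 42 mm along +x, starting 47 mm before this point (-y). Their bolted feet lie outside. The bin's y then lies along this y, tab to the rear (-y).
- spanner: Loose combination spanner, 37 x 218 x 9 mm, lying near the front of the bench; origin at the centre of its underside. Leave alone.
- tape_roll: Loose roll of masking tape, 92 mm in diameter, 25 mm high, lying at the back; origin at the centre of its underside. Leave alone.
- long_bolt: Loose steel bolt with nut, 22 x 68 x 19 mm, lying at the back; origin at the centre of its underside. Leave alone.

How it is judged:
On the way, in this order (a step that is already met when the one before it is completed fails the run):
1. the clip is out of the pin and lies in the round tray (horizontal distance between clip_mid and parts_tray below 0.05 m and height (world z) of clip_mid below 0.045 m), for 0.2 s.
2. the bin is home in the corner stop (x of bin_center in the frame of home between -0.006 and 0.006 m and y of bin_center in the frame of home between -0.006 and 0.006 m and angle between the y axis of bin_center and the y axis of home, either way round below 0.07 rad and height (world z) of bin_center below 0.016 m), for 0.2 s.
At the end, for the whole second after the job is handed in: The clip lies in the round tray (its middle within 50 mm of the tray's centre and below 45 mm) and the bin stands flat on the bench, home in the corner stop: within 6 mm of home along each wall's direction and square to the stop within 0.07 rad (all of step 1 and all of step 2); the robot touches nothing.
It fails at once if something touched the angle iron by the bracket (contact force between far_angle and anything else above 0.5 N).
It fails at once if something touched the angle iron nearer the robot (contact force between near_angle and anything else above 0.5 N).
It fails at once if the bin was lifted or tipped (height (world z) of bin_center above 0.027 m or angle between bin_center's own z axis and vertical above 0.2 rad).
It fails at once if the spanner, the roll of tape or the long bolt was moved (distance of any of spanner, tape_roll, long_bolt from where it was at the start of the episode above 0.02 m).
It also fails if it takes over 72 s, if anything falls off the work surface, if the arm or the gripper's body presses on something with over 40 N, if the wrist force passes 120 N, or if a joint passes its speed limit or range.

## Working session

There is one attempt and no reset: what is moved stays moved. The work goes in short steps, each a Python script; the robot and the scene stay as the last script left them, time stands still between calls to the robot, and variables do not carry over. Pictures are saved under pics/ and viewed, about 8 in all and at most 12, crops included, and the job is handed in when it is done.

```bash
ls; mkdir -p pics; python3 - <<'E'
from rig import bot
import cv2
for n in("scene","top"):
    im=bot.read_camera(n); cv2.imwrite(f"pics/{n}0.png",cv2.resize(im[:,:,::-1],(800,600),interpolation=cv2.INTER_CUBIC)); cv2.imwrite(f"pics/raw_{n}0.png",im[:,:,::-1])
    i=bot.camera_info(n);print(n,i)
print(bot.current_tcp_rot(),bot.current_time_s())
E
```

```text
pics
scene {'camera_matrix': array([[423.64352309,   0.        , 256.39845423],
       [  0.        , 423.64352309, 192.77901153],
       [  0.        ,   0.        ,   1.        ]]), 'k1': -0.09551182626385808, 'cam_to_world': array([[-0.72770869, -0.4658963 ,  0.50336935,  0.00539634],
       [-0.68587295,  0.4897107 , -0.5382952 ,  0.53577618],
       [ 0.00428439, -0.73696952, -0.6759124 ,  0.77259937],
       [ 0.        ,  0.        ,  0.        ,  1.        ]])}
top {'camera_matrix': array([[491.36011265,   0.        , 254.80220489],
       [  0.        , 491.36011265, 189.6094621 ],
       [  0.        ,   0.        ,   1.        ]]), 'k1': -0.16076380113492847, 'cam_to_world': array([[ 0.01260951, -0.98809231,  0.15334465,  0.35985302],
       [-0.99989276, -0.01360217, -0.00542597, -0.03953223],
       [ 0.00744718, -0.15325979, -0.98815787,  1.38732249],
       [ 0.        ,  0.        ,  0.        ,  1.        ]])}
[ 3.86377696e-01 -3.11738862e+00 -3.06541384e-03] 0.1
```

View pics/scene0.png

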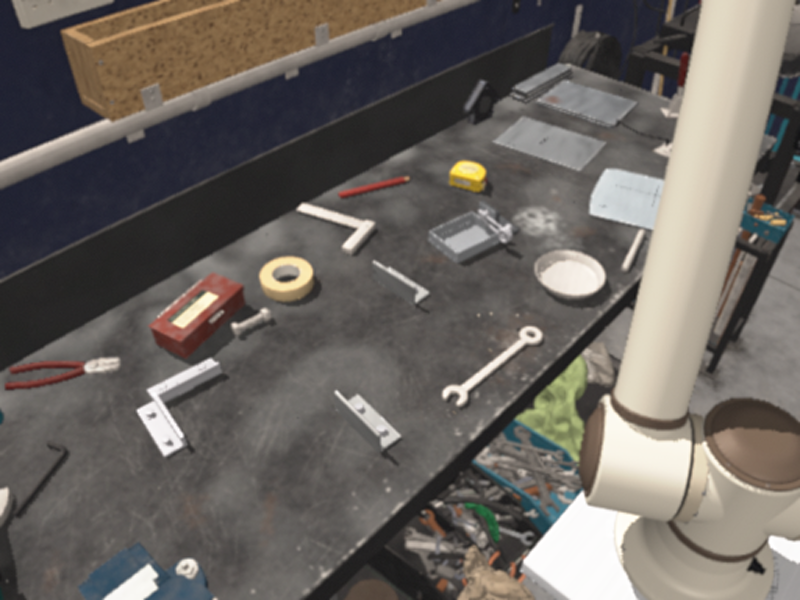

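View pics/top0.png

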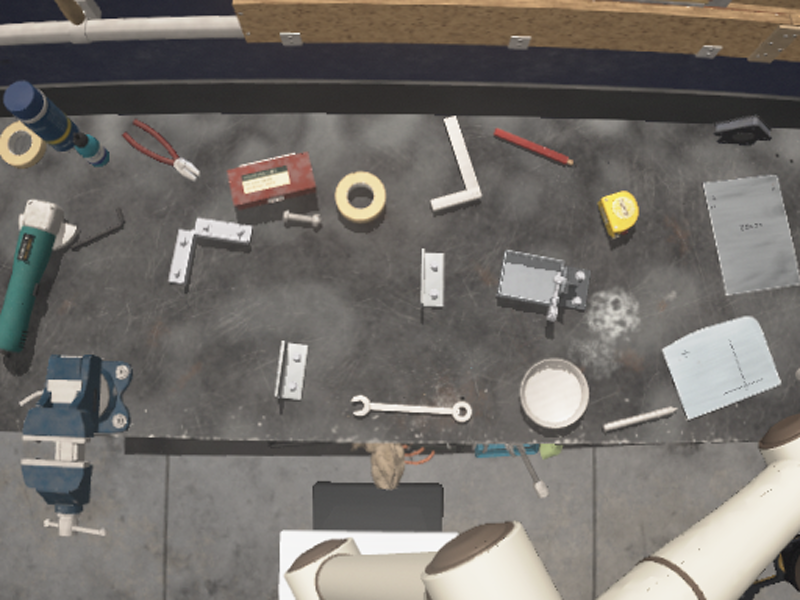

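The pictures show (800x600 views): top – bin (535,278), clip with coil at (552,312), bracket (575,285), tray (554,393), far angle (432,280), near angle (292,371), corner stop (205,245), spanner (412,408), tape (360,197), bolt (302,218). Next I need zoomed crops for the pixel work.

```bash
cat > h.py <<'E'
import numpy as np,cv2
from rig import bot
def ray(n,px):
    i=bot.camera_info(n);K=i["camera_matrix"];T=i["cam_to_world"]
    d=np.array([(px[0]-K[0,2])/K[0,0],(px[1]-K[1,2])/K[1,1]]);u=d.copy()
    for _ in range(30): u=d/(1+i["k1"]*(u@u))
    return T[:3,3],T[:3,:3]@np.array([u[0],u[1],1])
def plane(n,px,z):
    o,d=ray(n,px);return o+d*(z-o[2])/d[2]
def tri(p1,p2):
    o1,d1=ray("scene",p1);o2,d2=ray("top",p2)
    A=np.stack([d1,-d2],1);s=np.linalg.lstsq(A,o2-o1,rcond=None)[0]
    a=o1+d1*s[0];b=o2+d2*s[1];return (a+b)/2,np.linalg.norm(a-b)
def proj(n,P):
    i=bot.camera_info(n);T=i["cam_to_world"];c=T[:3,:3].T@(np.asarray(P)-T[:3,3]);u=c[:2]/c[2];u=u*(1+i["k1"]*(u@u))
    return (i["camera_matrix"]@np.append(u,1))[:2]
def crop(im,x,y,w,h,s): return cv2.resize(im[y:y+h,x:x+w],None,fx=s,fy=s,interpolation=cv2.INTER_CUBIC)
E
python3 - <<'E'
from h import *
t=cv2.imread("pics/raw_top0.png");s=cv2.imread("pics/raw_scene0.png")
A=np.hstack([crop(t,312,152,80,60,5),crop(s,268,124,80,60,5)])
B=np.hstack([crop(t,100,130,80,60,5),crop(s,80,220,80,60,5)])
cv2.imwrite("pics/c1.png",np.vstack([A,B]))
A=np.hstack([crop(t,250,150,50,60,5),crop(t,165,208,50,60,5),crop(t,327,222,60,60,5)])
B=np.hstack([crop(s,230,160,50,40,5),crop(s,205,245,60,50,5)[:200],crop(s,338,155,50,40,5)])
cv2.imwrite("pics/c2.png",np.vstack([A,B]))
E
```

```text
(no output)
```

View pics/c1.png

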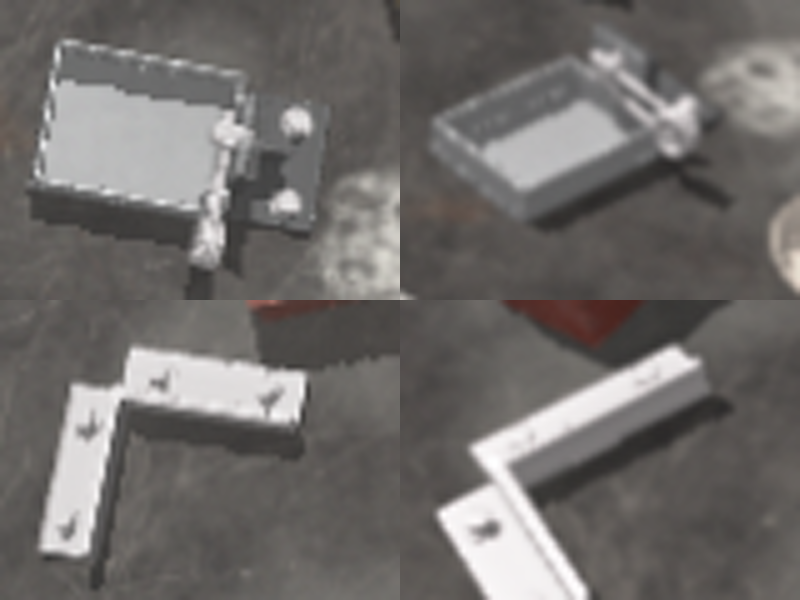

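View pics/c2.png

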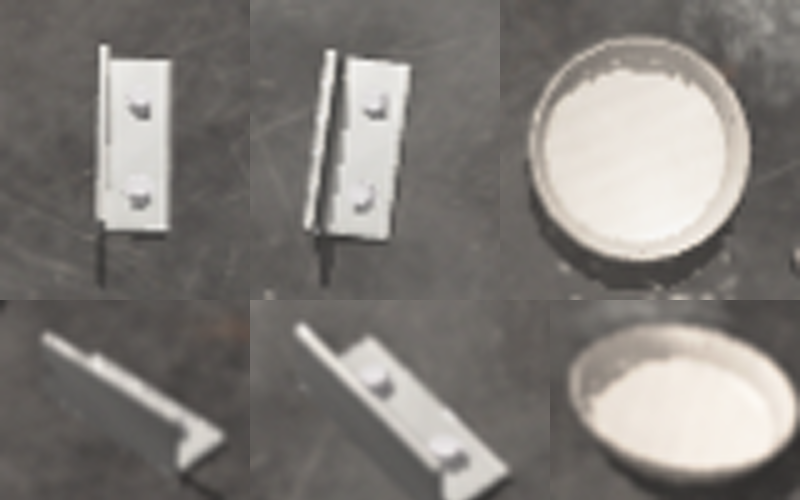

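Top crop: the bin rim corners are near (60,42), (245,75), (35,185). The coil is at (208,243) and the stop's inner corner is at (125,404). The scene crop shows the coil at (680,130). I'll turn these into positions.

```bash
python3 - <<'E'
from h import *
np.set_printoptions(precision=4,suppress=True)
def P(ox,oy,c,b=(0,0)): return np.array([ox+(c[0]-b[0]+.5)/5-.5,oy+(c[1]-b[1]+.5)/5-.5])
T=lambda c:P(312,152,c); S=lambda c:P(268,124,c,(400,0))
T2=lambda c:P(100,130,c,(0,300)); S2=lambda c:P(80,220,c,(400,300))
print("bin TL,TR,BL top z.024");
for n,c in dict(TL=(60,40),TR=(246,73),BL=(33,187)).items(): print(n,plane("top",T(c),.024))
# scene: left corner=(430,128) , front=(522,215), back=(575,57)
for n,c in dict(L=(432,124),F=(522,198),B=(577,57)).items(): print(n,plane("scene",S(c),.024))
print("tri TL?",tri(S((432,124)),T((60,40))),tri(S((522,198)),T((33,187))))
print("coil",tri(S((679,128)),T((208,243))))
print("clip tip",tri(S((603,62)),T((232,133))))
print("stop corner/side end/end end, z.022")
for n,c in dict(C=(125,404),SE=(303,429),EE=(98,556)).items(): print(n,plane("top",T2(c),.022))
print("stop tri corner",tri(S2((509,462)),T2((125,404))))
for n,c in dict(C=(509,462),SE=(708,364)).items(): print("sc",n,plane("scene",S2(c),.022))
print("far flange top z.042 / base corners z0-ish .004")
F=lambda c:P(250,150,c); N=lambda c:P(165,208,c,(250,0)); Y=lambda c:P(327,222,c,(500,0))
for c in((99,46),(99,220)):print(plane("top",F(c),.042))
for c in((171,60),(170,230)):print(plane("top",F(c),.004))
print("near")
for c in((327,50),(306,228)):print(plane("top",N(c),.042))
for c in((411,64),(387,240)):print(plane("top",N(c),.004))
t=cv2.imread("pics/raw_top0.png")
print("tray rim",plane("top",Y((640,148)),.022),"floor",plane("top",Y((634,154)),.008))
k=1/1.5625
for n,c in dict(sp1=(357,405),sp2=(466,411),tape=(360,197),b1=(285,217),b2=(318,220)).items(): print(n,plane("top",np.array(c)*k,.005))
# tray segmentation
for n,box in(("top",(327,222,60,60)),("scene",(335,155,60,45))):
    im=cv2.imread(f"pics/raw_{n}0.png")[box[1]:box[1]+box[3],box[0]:box[0]+box[2]]
    m=(im.min(2)>175).astype(np.uint8);M=cv2.moments(m,True)
    print(n,"white floor",plane(n,(box[0]+M['m10']/M['m00'],box[1]+M['m01']/M['m00']),.008))
E
```

```text
bin TL,TR,BL top z.024
TL [ 0.6606 -0.2419  0.024 ]
TR [ 0.6432 -0.3489  0.024 ]
BL [ 0.5756 -0.2257  0.024 ]
L [ 0.6583 -0.2375  0.024 ]
F [ 0.5749 -0.2203  0.024 ]
B [ 0.6396 -0.3513  0.024 ]
tri TL? (array([ 0.6619, -0.2423,  0.0195]), np.float64(0.0007450072928080087)) (array([ 0.5774, -0.2256,  0.0193]), np.float64(0.002462418059148413))
coil (array([ 0.5429, -0.3231,  0.0347]), np.float64(0.0014227429169669454))
clip tip (array([ 0.606 , -0.3345,  0.0447]), np.float64(0.0035833927978051734))
stop corner/side end/end end, z.022
C [0.6808 0.3291 0.022 ]
SE [0.6669 0.2246 0.022 ]
EE [0.5918 0.3397 0.022 ]
stop tri corner (array([0.6814, 0.3299, 0.0239]), np.float64(0.0031239799924547788))
sc C [0.6845 0.3304 0.022 ]
sc SE [0.6679 0.23   0.022 ]
far flange top z.042 / base corners z0-ish .004
[ 0.6565 -0.0867  0.042 ]
[ 0.558  -0.0875  0.042 ]
[ 0.6573 -0.1296  0.004 ]
[ 0.5584 -0.1293  0.004 ]
near
[0.4878 0.1582 0.042 ]
[0.3899 0.1667 0.042 ]
[0.4842 0.1157 0.004 ]
[0.3849 0.1266 0.004 ]
tray rim [ 0.4018 -0.3274  0.022 ] floor [ 0.3988 -0.3269  0.008 ]
sp1 [0.3765 0.024  0.005 ]
sp2 [ 0.3682 -0.1713  0.005 ]
tape [0.7607 0.0263 0.005 ]
b1 [0.7206 0.1651 0.005 ]
b2 [0.7155 0.1033 0.005 ]
top white floor [ 0.3936 -0.3317  0.008 ]
scene white floor [ 0.3978 -0.3405  0.008 ]
```

```bash
cat >> h.py <<'E'
from scipy.spatial.transform import Rotation as Ro
def rot(a,near=None):
    """tool down, jaw axis along world direction angle a (mod pi), variant with joint 6 nearest mid range"""
    c=[]
    for s in(1,-1):
        y=s*np.array([np.cos(a),np.sin(a),0]);z=np.array([0,0,-1.]);c.append(Ro.from_matrix(np.stack([np.cross(y,z),y,z],1)).as_rotvec())
    if near is None: return c
    return min(c,key=lambda r:(Ro.from_rotvec(r).inv()*Ro.from_rotvec(near)).magnitude())
def snap(tag,*boxes):
    ims=[]
    for n,x,y,w,h in boxes:
        im=bot.read_camera(n)[:,:,::-1];cv2.imwrite(f"pics/raw_{n}{tag}.png",im);ims.append(crop(im,x,y,w,h,5))
    cv2.imwrite(f"pics/{tag}.png",np.hstack(ims))
def st(): print("t%.1f"%bot.current_time_s(),np.round(bot.current_position(),4),"w%.4f"%bot.current_grip_width(),"F",np.round(bot.current_ft_force(),1))
E
python3 - <<'E'
from h import *
th=-.173;ex=np.array([np.cos(th),np.sin(th),0])
r=rot(th+np.pi/2,bot.current_tcp_rot())
c=np.array([.5424,-.3228,.0455])
print(bot.solve_ik(c,r),bot.solve_ik(np.array([.37,-.323,.04]),r))
bot.move_pose(c+[0,0,.09],r);bot.command_gripper(.04)
print(bot.move_linear(c,rate=.1,threshold=8));st()
bot.command_gripper(0.0);st()
print(bot.move_linear(c-ex*.048,rate=.06,threshold=25));st()
bot.move_linear(c-ex*.048+[0,0,.075]);st()
snap("d1",("top",312,152,80,100),("scene",268,110,80,100))
E
```

```text
[-2.80873619e-01  5.93700354e-01 -2.03884583e-01 -4.44089210e-16
 -7.73211390e-01 -1.46292271e+00] [-3.86290075e-01  4.27094562e-01 -5.65759192e-01 -4.44089210e-16
 -5.77942573e-01 -1.35750625e+00]
False
t4.0 [ 0.543  -0.323   0.0462] w0.0398 F [ 0.2 -0.4 -0.5]
t4.6 [ 0.5425 -0.3228  0.0457] w0.0129 F [-0.3  0.1  0.7]
False
t5.5 [ 0.4956 -0.3147  0.0457] w0.0130 F [ 0.1 -0.4 -0.4]
t6.2 [ 0.4947 -0.3142  0.1198] w0.0130 F [-0.8  0.8 -1.6]
```

View pics/d1.png

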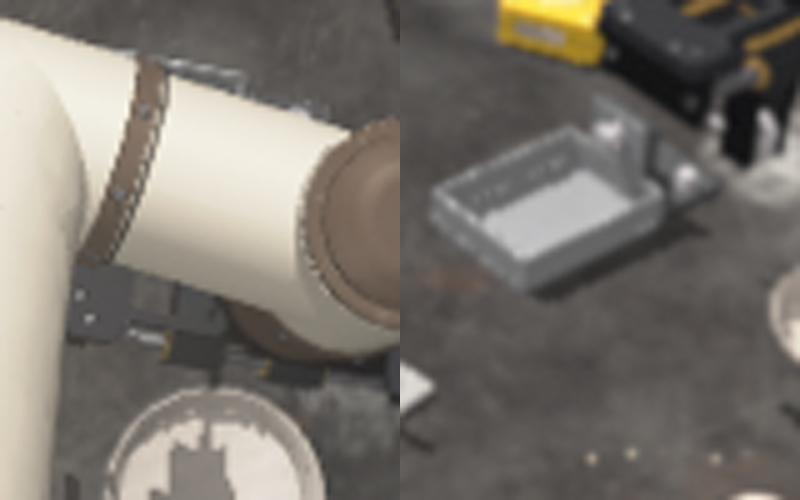

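Clip is out: the scene crop shows the pin clear, with the bin still in place at (550,205), and the gripper is holding 13 mm. Next I'll lay the clip in the tray.

```bash
python3 - <<'E'
from h import *
th=-.173;ex=np.array([np.cos(th),np.sin(th),0])
t=np.array([.400,-.328,0])-ex*.030
bot.move_linear(t+[0,0,.12]);
print(bot.move_linear(t+[0,0,.0355],rate=.08,threshold=5));st()
bot.command_gripper(.03);st()
bot.move_linear(t+[0,0,.14],rate=.2);st()
p=bot.current_position()
# get ready: above the bin's -x wall
cb=np.array([.6085,-.2868,0]);w=cb-ex*.0405
for r in rot(th): 
    q=bot.solve_ik(w+[0,0,.12],r);print(q)
r=rot(th,bot.current_tcp_rot())
q=min((bot.solve_ik(w+[0,0,.13],r) for r in rot(th)),key=lambda q:abs(q[5]))
bot.move_j(q);st()
bot.command_gripper(.03)
snap("d2",("top",312,152,80,120),("scene",268,110,80,120))
E
```

```text
False
t8.5 [ 0.3709 -0.323   0.036 ] w0.0132 F [ 0.1  0.5 -0.3]
t9.1 [ 0.3704 -0.3228  0.0355] w0.0300 F [0.  1.3 0. ]
t9.8 [ 0.3697 -0.3224  0.1392] w0.0301 F [-0.3  0.3 -0.6]
None
[-2.02424196e-01  5.09065544e-01 -1.32448108e-01  4.44089210e-16
 -9.29282675e-01  2.94241957e-02]Traceback (most recent call last):
  File "<stdin>", line 14, in <module>
  File "<stdin>", line 14, in <lambda>
TypeError: 'NoneType' object is not subscriptable
```

```bash
python3 - <<'E'
from h import *
th=-.173;ex=np.array([np.cos(th),np.sin(th),0])
cb=np.array([.6085,-.2868,0]);w=cb-ex*.0405
bot.move_pose(w+[0,0,.13],rot(th)[1]);st()
bot.command_gripper(.03)
snap("d2",("top",312,152,80,120),("scene",268,110,80,120))
E
```

```text
t11.0 [ 0.5678 -0.2798  0.1289] w0.0302 F [-0.7 -0.1  0.5]
```

View pics/d2.png

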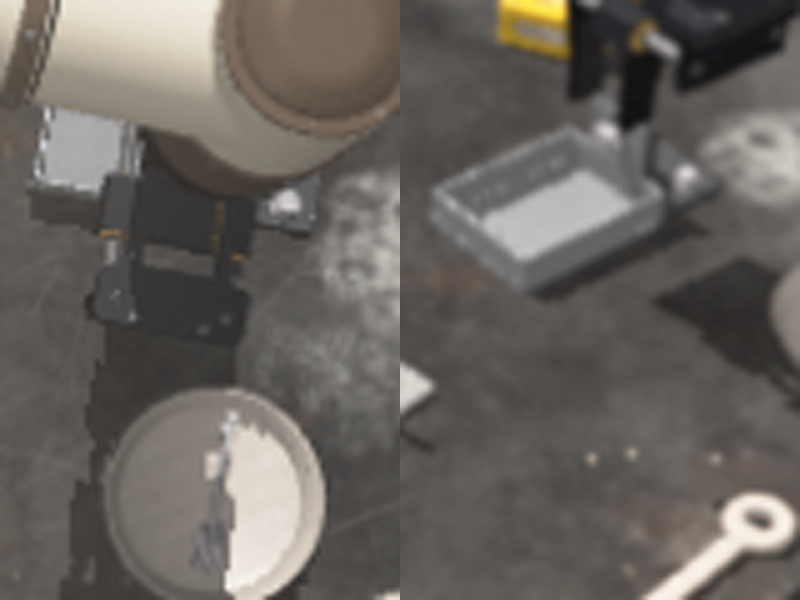

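The clip lies in the tray, at about (215,490) in the top crop, and the bin is undisturbed. Next I'll grip the bin's near side wall.

```bash
python3 - <<'E'
from h import *
th=-.173;ex=np.array([np.cos(th),np.sin(th),0])
cb=np.array([.6085,-.2868,0]);w=cb-ex*.0405
print(bot.move_linear(w+[0,0,.033],rate=.1,threshold=6));st();bot.sleep(.2);st()
bot.command_gripper(.008);st()
bot.command_gripper(0);bot.sleep(.2);st()
print(bot.current_moment(),w)
E
```

```text
False
t12.5 [ 0.5692 -0.28    0.0337] w0.0297 F [-0.3 -0.3  0.6]
t12.7 [ 0.569  -0.2799  0.0337] w0.0301 F [-0.1  0.8  0.9]
t13.4 [ 0.5686 -0.2798  0.033 ] w0.0084 F [-0.3  0.4 -0.1]
t13.9 [ 0.5689 -0.2799  0.0331] w0.0030 F [ 1.9 -0.6 -1. ]
[-0.05780644 -0.43004966 -0.00467191] [ 0.56860455 -0.2798284   0.        ]
```

```bash
python3 - <<'E'
from h import *
th=-.173;ex=np.array([np.cos(th),np.sin(th),0]);ey=np.array([-np.sin(th),np.cos(th),0])
p=np.array([.5686,-.2798,.033])
print(bot.move_linear(p+ey*.035,rate=.06,threshold=15));st()
print(bot.move_linear(p+ey*.072,rate=.08,threshold=15));st()
snap("d3",("top",272,152,80,120),("scene",248,110,80,120))
E
```

```text
False
t14.6 [ 0.5744 -0.2442  0.0331] w0.0024 F [-0.6  4.   3.1]
False
t15.2 [ 0.5814 -0.2076  0.0331] w0.0027 F [0.2 3.3 1.1]
```

View pics/d3.png

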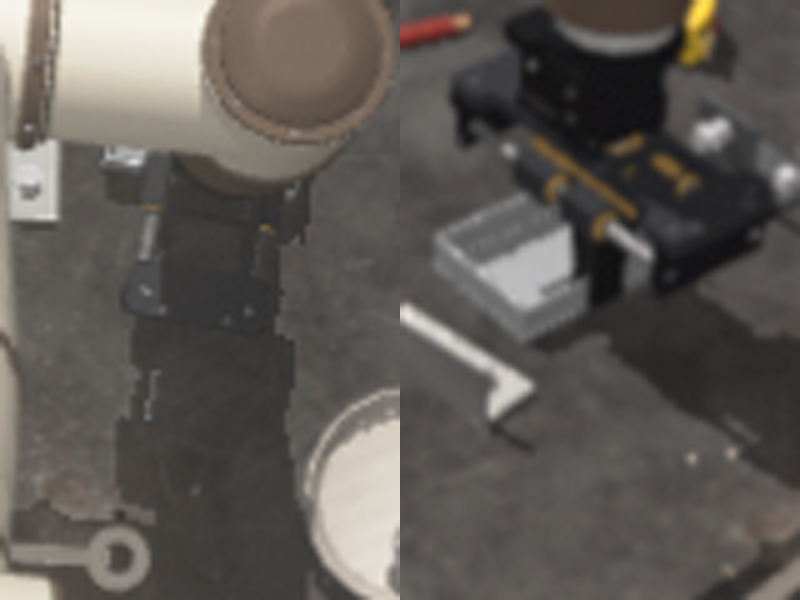

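The bin followed the gripper: in the scene crop its rim corners are at (435,238) and (522,322). I'll check those against the prediction, then drive the slalom.

```bash
python3 - <<'E'
from h import *
def R(y): return rot(y,bot.current_tcp_rot())
def ax(y): return np.array([np.cos(y),np.sin(y),0]),np.array([-np.sin(y),np.cos(y),0])
th=-.173;ex,ey=ax(th);c=np.array(bot.current_position())+ex*.0405
for px,s in(((435,238),1),((522,322),-1)):
    q=plane("scene",(248+(px[0]-399.5)/5-.5,110+(px[1]+.5)/5-.5),.024)
    e=q-c-s*.042*ex-.055*ey; print("err along bin x,y",e@ex,e@ey)
def go(x,y,yaw,rate=.1,thr=15):
    e,_=ax(yaw);h=bot.move_linear(np.array([x,y,.033])-e*.0405,R(yaw),rate,thr)
    print(h);st()
    if h: raise SystemExit
go(.60,-.213,-.10); go(.487,-.208,0); go(.487,.008,0)
snap("d4",("top",192,152,80,120),("scene",168,140,80,120))
E
```

```text
err along bin x,y -0.0016394088079284275 0.0006644193702411641
err along bin x,y -0.0064883336542646015 0.007079706916754844
False
t15.7 [ 0.5584 -0.2093  0.033 ] w0.0028 F [-3.6  1.2  4.4]
False
t17.0 [ 0.446 -0.208  0.033] w0.0027 F [-1.5  0.3  4.1]
False
t19.3 [0.4463 0.0079 0.033 ] w0.0029 F [-1.5 -2.   4.8]
```

View pics/d4.png

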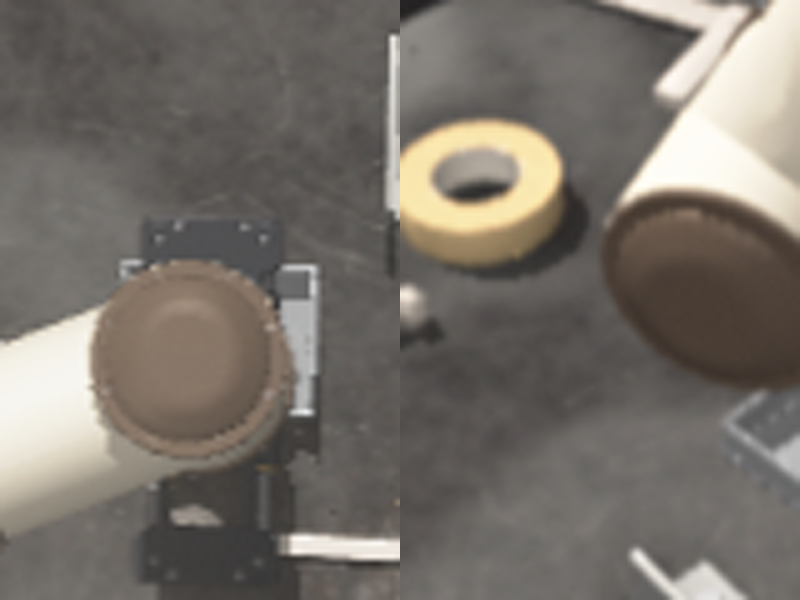

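The bin is square in the grip, with its top-view rim running from x=122 to 318, about midway between the irons. I'll continue to the stop.

```bash
python3 - <<'E'
from h import *
def R(y): return rot(y,bot.current_tcp_rot())
def ax(y): return np.array([np.cos(y),np.sin(y),0]),np.array([-np.sin(y),np.cos(y),0])
def go(x,y,yaw,rate=.1,thr=15):
    e,_=ax(yaw);h=bot.move_linear(np.array([x,y,.033])-e*.0405,R(yaw),rate,thr)
    print(h);st()
    if h: raise SystemExit
print(plane("top",(192+220.5/5-.5,152),.024)[1], plane("top",(192+122.5/5-.5,152+262/5),.024),plane("top",(192+318.5/5-.5,152+267/5),.024))
go(.605,.015,-.05); yaw=-.127; e,f=ax(yaw); H=np.array([.6329,.2796,0])
s=H-e*.012-f*.03; go(s[0]-.01,s[1]-.08,yaw); go(s[0],s[1],yaw)
snap("d5",("top",90,120,80,120),("scene",70,190,80,120))
E
```

```text
0.008957085748122123 [0.52807249 0.06095092 0.024     ] [ 0.52678291 -0.04869282  0.024     ]
True
t19.7 [0.4467 0.0077 0.033 ] w0.0029 F [-1.5 -0.2  4.6]
```

It stopped at once with almost no residual force, which looks like a transient at the start of the motion. I'll retry slower with a slightly higher threshold.

```bash
python3 - <<'E'
from h import *
def R(y): return rot(y,bot.current_tcp_rot())
def ax(y): return np.array([np.cos(y),np.sin(y),0]),np.array([-np.sin(y),np.cos(y),0])
def go(x,y,yaw,rate=.1,thr=25):
    e,_=ax(yaw);h=bot.move_linear(np.array([x,y,.033])-e*.0405,R(yaw),rate,thr)
    print(h);st()
    if h: raise SystemExit
go(.51,.009,0,.05); go(.605,.015,-.05,.08); yaw=-.127; e,f=ax(yaw); H=np.array([.6329,.2796,0])
s=H-e*.012-f*.03; go(s[0]-.01,s[1]-.08,yaw); go(s[0],s[1],yaw,.07)
snap("d5",("top",90,120,80,120),("scene",70,190,80,120))
E
```

```text
True
t20.0 [0.4492 0.0069 0.033 ] w0.0029 F [-1.4 -0.6  3.7]
```

```bash
ls pics
```

```text
c1.png
c2.png
d1.png
d2.png
d3.png
d4.png
raw_scene0.png
raw_scened1.png
raw_scened2.png
raw_scened3.png
raw_scened4.png
raw_top0.png
raw_topd1.png
raw_topd2.png
raw_topd3.png
raw_topd4.png
scene0.png
top0.png
```

```bash
python3 - <<'E'
from h import *
c=bot.current_tcp_rot();r=rot(0,c);print(c,r,(Ro.from_rotvec(r).inv()*Ro.from_rotvec(c)).magnitude())
print(np.round(bot.current_joints(),3),bot.current_joint_efforts(),bot.current_moment())
p=bot.current_position();print(bot.solve_ik([p[0]+.02,p[1],.033],c))
for _ in range(4): bot.sleep(.05);st()
E
```

```text
[ 2.2083493  -2.21425754 -0.01326546] [ 2.22144147 -2.22144147  0.        ] 0.01684591589691774
[ 0.378  0.396 -0.661 -0.004 -0.531 -0.377] [  0.36481163 -28.64845991   9.49232072   1.83487896  -0.12245195
  -0.06733732] [-0.16816514 -0.02974081  0.11500253]
[ 0.36096397  0.41906643 -0.6123051  -0.00352693 -0.55595581 -0.36062466]
t20.0 [0.4492 0.0069 0.033 ] w0.0027 F [ 0.  -0.2  2.4]
t20.1 [0.4492 0.0069 0.033 ] w0.0025 F [ 0.5 -0.9  2.1]
t20.1 [0.4492 0.0069 0.033 ] w0.0034 F [ 0.6 -0.7  1.2]
t20.2 [0.4491 0.0069 0.033 ] w0.0029 F [ 2.  -0.1  2. ]
```

```bash
python3 - <<'E'
from h import *
p=np.array(bot.current_position());p[2]=.033
for k in range(1,7):
    print(bot.move_linear(p+[.003*k,0,0],None,.03,20),np.round(bot.current_moment(),2));st()
im=bot.read_camera("top");cv2.imwrite("pics/raw_topd5.png",im[:,:,::-1])
E
```

```text
False [0.83 1.54 0.08]
t20.4 [0.4499 0.0066 0.033 ] w0.0029 F [-6.2  2.2  9.6]
False [0.85 2.34 0.05]
t20.7 [0.4514 0.0062 0.033 ] w0.0030 F [-8.8  3.  12.9]
False [0.68 2.83 0.02]
t20.9 [0.4535 0.0058 0.0329] w0.0030 F [-9.5  1.8 15.2]
False [0.56 3.09 0.04]
t21.2 [0.4559 0.0056 0.0329] w0.0028 F [-11.4   0.9  15.5]
False [0.39 3.27 0.03]
t21.4 [0.4586 0.0054 0.0329] w0.0026 F [-11.4   1.3  16.6]
False [0.24 3.21 0.01]
t21.7 [0.4615 0.0053 0.0329] w0.0027 F [-11.3   0.4  17. ]
```

The resistance is the bin digging in when pushed in +x: Fz is +17 N with friction of 11 N, and nothing is blocking it. I'll raise the command by about 1 mm to unload it and carry on.

```bash
cat >> h.py <<'E'
def R(y): return rot(y,bot.current_tcp_rot())
def ax(y): return np.array([np.cos(y),np.sin(y),0]),np.array([-np.sin(y),np.cos(y),0])
def go(x,y,yaw,rate=.1,thr=30,z=.034):
    e,_=ax(yaw);h=bot.move_linear(np.array([x,y,z])-e*.0405,R(yaw),rate,thr)
    print(h);st()
    return h
E
python3 - <<'E'
from h import *
x,y,_=bot.current_position()
go(x+.0405,y,0,.02); go(x+.0405+.02,.008,0,.04) and exit()
go(.605,.015,-.05,.08) and exit()
im=bot.read_camera("top");cv2.imwrite("pics/raw_topd6.png",im[:,:,::-1])
yaw=-.127; e,f=ax(yaw); H=np.array([.6329,.2796,0])
s=H-e*.012-f*.03; go(s[0]-.01,s[1]-.08,yaw) and exit()
go(s[0],s[1],yaw,.07) and exit()
snap("d7",("top",90,120,80,120),("scene",70,190,80,120))
E
```

```text
False
t22.2 [0.4606 0.0051 0.0334] w0.0027 F [-1.3 -0.2 -2.8]
False
t22.9 [0.4814 0.008  0.0338] w0.0026 F [-0.9 -1.1 -4.8]
False
t24.1 [0.564  0.0169 0.0339] w0.0026 F [ 0.3 -0.3 -4.1]
False
t25.8 [0.5669 0.1759 0.034 ] w0.0027 F [-0.3 -0.7 -4.1]
False
t27.1 [0.5769 0.256  0.034 ] w0.0027 F [ 0.1  0.3 -3.6]
```

View pics/d7.png

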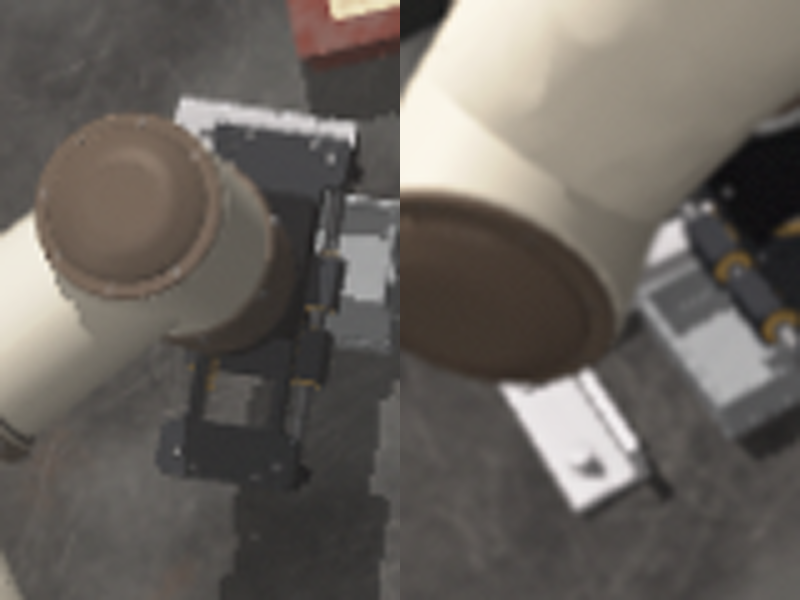

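The bin is squarely in front of the stop, with about 30 mm to the end wall. Next I'll seat it against the end wall, then the side wall.

```bash
python3 - <<'E'
from h import *
yaw=-.127; e,f=ax(yaw); H=np.array([.6329,.2796,0])
p=np.array(bot.current_position()); p[2]=.0337
rel=lambda:print("rel home x,y",np.round([(np.array(bot.current_position())+e*.0405-H)@e,(np.array(bot.current_position())+e*.0405-H)@f],4))
print(bot.move_linear(p+f*.042,None,.03,9));st();rel()
q=np.array(bot.current_position());q[2]=.0335
q=q-f*.002
print(bot.move_linear(q+e*.025,None,.03,10));st();rel()
q=np.array(bot.current_position());q[2]=.0335
print(bot.move_linear(q+f*.01,None,.02,10));st();rel()
E
```

```text
True
t28.4 [0.5808 0.2919 0.033 ] w0.0029 F [ 0.4 -1.3  3.2]
rel home x,y [-0.0128  0.0056]
True
t28.7 [0.5813 0.2914 0.0331] w0.0026 F [-0.7  0.2  3.5]
rel home x,y [-0.0122  0.0051]
True
t29.1 [0.5809 0.2923 0.033 ] w0.0026 F [ 0.4 -1.2  3.6]
rel home x,y [-0.0127  0.006 ]
```

```bash
python3 - <<'E'
from h import *
yaw=-.127; e,f=ax(yaw); H=np.array([.6329,.2796,0])
def rel():
    d=np.array(bot.current_position())+e*.0405-H;print("rel",np.round([d@e,d@f],4));st()
q=np.array(bot.current_position())-f*.002;q[2]=.0338
bot.move_linear(q,None,.03);rel()
for k in range(1,13):
    h=bot.move_linear(q+e*.002*k,None,.03,25)
    F=np.array(bot.current_ft_force());rel();print("F along",F@e)
    if h or F@e<-12: break
E
```

```text
rel [-0.0124  0.0045]
t29.3 [0.581  0.2908 0.0335] w0.0027 F [ 0.7  0.6 -0.3]
rel [-0.0113  0.0038]
t29.6 [0.582  0.29   0.0334] w0.0029 F [-0.9  1.1  0.2]
F along -1.0648385284632236
rel [-0.009   0.0037]
t29.8 [0.5842 0.2895 0.0335] w0.0027 F [-1.6  1.1  0.7]
F along -1.7221196638478877
rel [-0.0066  0.0038]
t30.1 [0.5866 0.2893 0.0336] w0.0024 F [-2.6 -0.7 -0.7]
F along -2.5219345790611047
rel [-0.0045  0.0039]
t30.3 [0.5888 0.2892 0.0337] w0.0026 F [-1.6 -0.7 -0.8]
F along -1.5281454497891174
rel [-0.0024  0.004 ]
t30.6 [0.5908 0.289  0.0337] w0.0026 F [-1.1  0.9 -0.3]
F along -1.198802542453331
rel [-0.0004  0.0041]
t30.8 [0.5928 0.2888 0.0338] w0.0027 F [-2.2  0.5  0. ]
F along -2.2445242093205704
rel [0.0006 0.0041]
t31.1 [0.5938 0.2887 0.0336] w0.0028 F [-5.4  1.4  0.2]
F along -5.559972446964612
rel [0.0008 0.0042]
t31.3 [0.5941 0.2888 0.0334] w0.0026 F [-10.2   4.6   2.4]
F along -10.714913099179403
rel [0.001  0.0044]
t31.6 [0.5942 0.2889 0.0333] w0.0028 F [-15.1   6.2   5.7]
F along -15.757581555266807
```

Side-wall contact is at +1 mm of my estimate. Next I'll re-seat against the end wall, release, retreat and look.

```bash
python3 - <<'E'
from h import *
yaw=-.127; e,f=ax(yaw); H=np.array([.6329,.2796,0])
def rel():
    d=np.array(bot.current_position())+e*.0405-H;print("rel",np.round([d@e,d@f],4));st()
q=H-e*(.0405-.0015)+f*.0042;q[2]=.0335
bot.move_linear(q,None,.03);rel()
for k in range(1,7):
    bot.move_linear(q+f*.0015*k,None,.03,25)
    F=np.array(bot.current_ft_force());rel()
    if F@f<-10: break
bot.command_gripper(.03);rel()
p=np.array(bot.current_position());p[2]=.16;bot.move_linear(p,None,.15)
bot.move_pose([.42,.0,.25],bot.current_tcp_rot())
snap("d8",("top",90,120,80,120),("scene",70,190,80,120));st()
E
```

```text
rel [0.0008 0.0045]
t31.8 [0.5941 0.2891 0.0335] w0.0026 F [-6.8  4.1  1.3]
rel [0.001  0.0053]
t32.1 [0.5944 0.2898 0.0333] w0.0028 F [-5.2  1.   1.4]
rel [0.0012 0.0057]
t32.3 [0.5946 0.2902 0.0332] w0.0028 F [-4.2 -2.1  1.5]
rel [0.0011 0.006 ]
t32.6 [0.5946 0.2905 0.0331] w0.0027 F [-3.7 -4.9  2.1]
rel [0.001  0.0061]
t32.8 [0.5945 0.2907 0.0331] w0.0027 F [-4.4 -8.   3. ]
rel [0.0011 0.0062]
t33.1 [0.5946 0.2908 0.0331] w0.0033 F [ -3.7 -10.4   4. ]
rel [0.0015 0.0119]
t33.9 [0.5957 0.2963 0.0335] w0.0301 F [ 0.5 -0.1  0.2]
t36.3 [0.4208 0.0007 0.2496] w0.0297 F [ 0.2  0.9 -0.7]
```

View pics/d8.png

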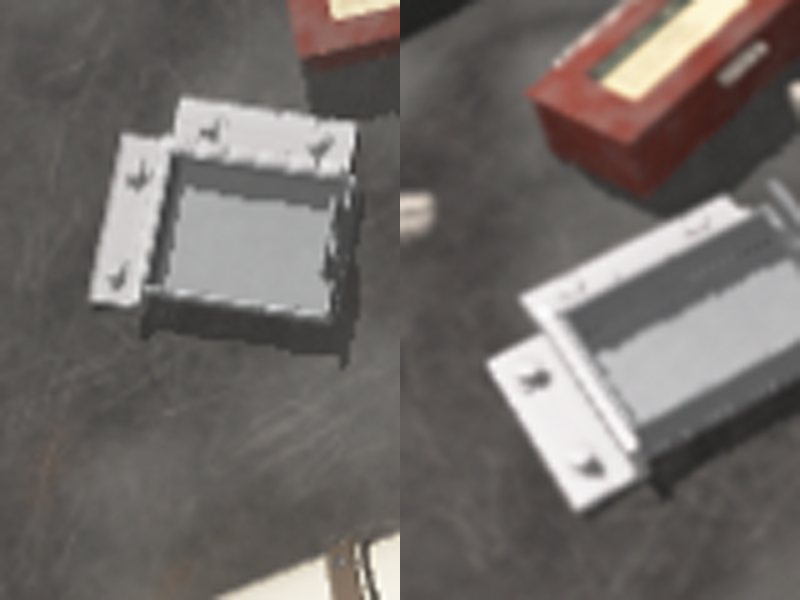

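The bin is flush against both stop walls and square: its rim line and the wall edges agree to about 0.01 rad. One last check of the tray and the other objects.

```bash
python3 - <<'E'
from h import *
im=bot.read_camera("top")[:,:,::-1].copy();cv2.imwrite("pics/top9.png",cv2.resize(im[100:300,90:410],(800,500),interpolation=cv2.INTER_CUBIC))
E
```

```text
(no output)
```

View pics/top9.png

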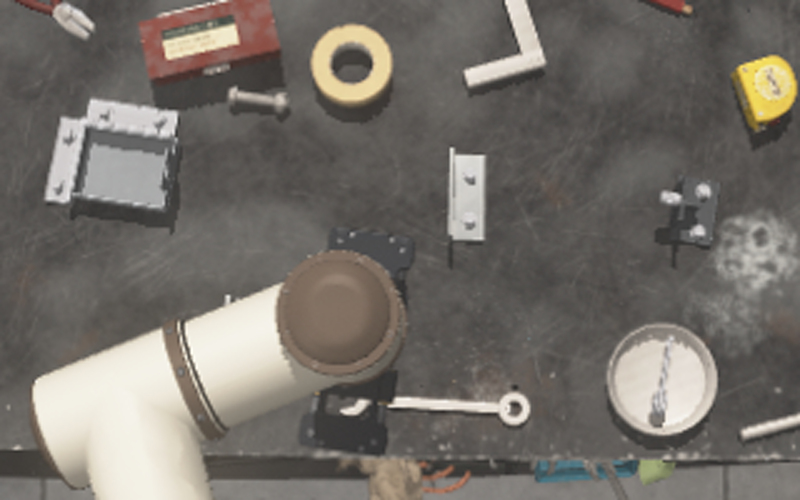

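The clip lies in the tray at (662,380), the bin is home at (125,170), and the spanner, tape and bolt are in place. Handing in.

```bash
python3 -c "
from rig import bot
bot.finish_job()"
```

```text
the job is handed in; nothing more can be done
```

I carried out the whole task and handed it in; the robot gave no verdict.

**Clip:** I pinched the coil, drew it 48 mm along its own -x out of the pin, and laid it in the tray. The last picture shows it there.

**Bin:** I gripped its near side wall and pulled it 72 mm straight off the pin. I then slid it past the near side of the far angle iron and the far side of the near one. It was pressed home at about 10–15 N against each wall, at about 37 s of the 72 s.

**Last checks:**
- The pictures show the bin flush with both walls and square to about 0.01 rad.
- The spanner, tape and bolt look unmoved by eye, and the gripper was clear of everything in view.
- The bin met no unexpected force next to either angle iron, and I planned about 20 mm or more of clearance. Contact with them was not measured directly.

**What disagreed:**
- Contact with the end wall came about 6 mm beyond my camera estimate of home in y, and side-wall contact 1 mm beyond in x. I took the wall contact as the true position. I put the y gap down to about 2 mm of error in where I held the bin and the rest to the camera estimate.
- Two moves stopped early on the force threshold because the bin dug into the bench when pushed in +x (Fz about 17 N). Raising the grip about 1 mm cured it. It carried most of the bin's weight for that stretch, so the bin may have been up to 1 mm off the bench there.

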